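Load the workshop scale and hold its dial cover open at the mark

ROBOT

A 7-joint arm with a two-finger parallel gripper is mounted at the origin on the work surface. World frame = base frame: x ahead of the robot, y to its left, z up, the work surface at z = 0. Lengths are in mm, angles in rad, forces in N, time in s.
With the tool pointing down it reaches from about 400 to 900 mm from the base axis. Payload 5.5 kg.
Tool frame: the origin (TCP) lies at the very end of the fingers, on their centre line; the grasp point (between the pads) lies bot.hold_point_z behind it (bot.hold_point_z is the distance from the TCP to the grasp point, in mm); z points along the fingers, y is the line along which they close (so a half turn about z gives the same grasp; the last joint's range is limited). The gripper opens to 92 mm and grips with 3 to 60 N. Pads are 19 mm wide; open, the fingers measure 130 mm over their backs; the gripper's body (75 mm by 190 mm) begins 47 mm behind the grasp point.
Start: joints at [-1.027, 0.501, -0.427, 1.55, 0.221, 1.138, -0.21], TCP at [180.093, 624.553, 226.729] pointing down, gripper open.
Joint ranges: [-2.88, 2.88], [-0.31, 2.03], [-1.54, 1.56], [0.2, 2.42], [-1.41, 4.55], [0.19, 2.02], [-2.57, 2.57]. Speed limits (rad/s): [2.57, 2.57, 3.14, 3.14, 3.14, 3.14, 3.14].

INTERFACE

Orientations are given as [roll, pitch, yaw] about the fixed x, y, z axes, in that order (R = Rz(yaw) Ry(pitch) Rx(roll)).
In Python, from station import telemetry, read_camera, ticket, bot gives the robot as it stands.
- The arm moves only by the tool servo_tool, never from a script. Its argument "steps" is a list of rows, each an object of numbers: "x", "y", "z": the shift along the world's x, y, z in m; "rx", "ry", "rz": the turn, a rotation vector about the world's x, y, z in rad. A call has 1 to 12 rows; each row shifts and turns the commanded pose from where the row before left it; what a row does not reach is not made up. A row lasts 1/8 s, in which the tool goes at most 62.5 mm and 10.7 degrees, less where a joint would pass 70% of its speed; a pose out of reach is approached as far as the arm can. A call is refused whole if a number of a shift passes 0.0625 or a number of a turn 0.188, either way. A call with a gripper value outside its range is refused whole. "gripper" is the closure, from -1 (fully open) to 1 (shut), set as the call begins (left out, the last holds). The fingers move at their own pace and stop on an object; "force" is the grip in N (left out, the last holds). Time passes only in rows, so rows that do not move let the fingers close. It gives the time, the measured TCP pose, the force, the opening and the grip force at its end, in the units of the state.
- telemetry.sense(): the state, without advancing time (a new reading comes with each control period).
- read_camera(name): name is "scene" or "top"; returns a dict with "image" (400x640x3 uint8, red, green, blue), "z_map" (400x640 float32, mm along the optical axis (not along the pixel's ray), 0 where there is no reading), "intrinsics" (3x3 intrinsics, pixels), "distortion" ([k1, k2, p1, p2, k3] as OpenCV has them; the pictures are not rectified), "rvec" (rotation vector, rad) and "tvec" (3), from world to camera coordinates, as OpenCV has them. Camera axes: x right, y down, z forward; pixel columns grow to the right and rows downward; lengths in mm; the calibration is good to about 2 mm. A picture is of the moment at which its call begins.
- ticket.finish_job(): hands the job in; it is judged then, once.
The state is a dict: "t": time; "qpos": joint angles; "joint_velocities": joint speeds; "joint_efforts": joint torques, N m; "tcp_pos": TCP position; "tool_rot": TCP orientation; "force": force on the tool from outside, world axes, zero at the start; "torque": the same for the moment, N m; "width": finger opening in mm; "gripper_force": force on a finger pad.
Only numpy, scipy, OpenCV 4.12 (cv2) and the standard library are available. Lean on these libraries where they do the work, as an engineer would, in place of code of your own. Each camera call takes 0.05 s, during which the arm holds its last target. There are 200 camera calls.

TASK

Check the workshop's spring scale: take the largest of the three knobbed steel check weights, set it down gently, upright and centred on the scale's round pan, and let go of it. Then pull the spring-return dial cover out by its upright tab until the cover's pointer lines up with the index ridge on the rail, so that the dial shows in the cover's window, and keep it there: the program finishes while the gripper is still holding the cover at the mark. Leave everything else where it stands.

Things in the scene. Friction and masses are not known exactly. Their poses are not given: they have to be found in the camera images.
- scale: Spring scale: grey housing fixed to the table, 200 x 300 x 55 mm (x, y, z). Origin: centre of its underside, on the table; x points from its front (robot's side) to its back, y left, z up. Pan on its +y half, centred at (0, 85) mm; dial and cover on its -y half. Two rails (190 x 8 mm, tops at z = 67 mm) at y = -110 and -40 mm guide the cover
- dial_center (a point): Centre of the scale's white dial, 34 mm across, on the housing top at (10, -75, 55) mm in the frame of scale; hidden by the cover plate when the cover is home
- pan_center (a point): Centre of the upper face of the scale's round steel pan (90 mm across, 5 mm thick, flat, no rim, with two thin circles engraved about its centre), 87 mm above the table when empty. The pan sinks straight down on its spring under load (about 700 N/m, about 6 mm under the large weight, stop at 12 mm)
- pan (a joint): How far the pan has sunk, m: 0 empty, to 0.012 at its stop
- cover (a joint): How far the dial cover is pulled out, m: 0 = home (the spring brings it back whenever it is free), growing as it slides towards the front of the scale (the -x direction of scale); 0.040 = pointer at the index ridge, window over the dial; stop at 0.070. Spring pull about 3 N at home and about 8 N at the mark (120 N/m)
- tab_top (a point): Top centre of the cover's upright steel tab, 14 mm thick (scale x) by 40 mm wide (scale y), 35 mm tall above the cover plate (160 x 60 x 4 mm aluminium, 42 mm square window at its far end). This point is 99 mm above the table, the plate's upper face 64 mm; at (-55, -75) mm in the frame of scale when home, moving with the cover. Can be pinched from above across its thickness
- cover_pointer (a point): Outer end of the small dark pointer bar on the cover, on the edge nearer the pan; moves with the cover; at (-30, -44) mm in the frame of scale when home
- cover_mark (a point): The place on the rail nearer the pan, beside a small dark raised index ridge across the rail, that the pointer must reach: at (-70, -44) mm in the frame of scale, 40 mm in front of the pointer's home
- weight_large: The largest check weight: steel cylinder 40 mm in diameter and 46 mm high, with a neck and a knob 22 mm in diameter on top (66 mm overall), about 0.5 kg. Origin: centre of its underside; z up. Stands on the table to the left or right of the scale; the three weights may be in each other's places
- weight_medium: Bystander: middle check weight of the same shape, 30 mm in diameter, 54 mm overall. Origin: centre of its underside
- weight_small: Bystander: smallest check weight of the same shape, 24 mm in diameter, 44 mm overall. Origin: centre of its underside
- oil_bottle: Bystander: amber oil bottle, 44 mm in diameter, 110 mm high, standing. Origin: centre of its underside
- wrench: Bystander: steel wrench 170 mm long, lying flat between the robot and the scale. Origin: under its middle
- screwdriver: Bystander: screwdriver 190 mm long, lying at the right of the table. Origin: under its middle
- stone: Bystander: green sharpening stone 150 x 30 x 20 mm, lying in front of the robot, to the right. Origin: centre of its underside
- bar_stub: Bystander: dark steel bar stub standing on end, 32 mm in diameter, 50 mm high, at the left of the table. Origin: centre of its underside
There are look-alikes about, which are no part of the job. Leave any orange or pink look-alike of the weight_large alone.

How it is judged (in metres and radians):
On the way, in this order (a step that is already met when the one before it is completed fails the run):
1. The large check weight stands upright, centred on the pan, released, carried by the pan alone, with the cover still home (horizontal distance between weight_large and pan_center below 0.01 m and angle between weight_large's own z axis and vertical below 0.08 rad and value of joint pan above 0.004 m and contact force between weight_large and pan between 3.5 and 7 N and linear speed of weight_large below 0.02 m/s and contact force between each of the arm, the fingers and weight_large below 0.1 N and contact force between each of the arm, the fingers and pan below 0.2 N and value of joint cover below 0.01 m), for 0.3 s.
2. The cover is held by the fingers at the mark with the weight still on the pan (horizontal distance between weight_large and pan_center below 0.01 m and angle between weight_large's own z axis and vertical below 0.08 rad and value of joint pan above 0.004 m and contact force between weight_large and pan between 3.5 and 7 N and linear speed of weight_large below 0.02 m/s and contact force between each of the arm, the fingers and weight_large below 0.1 N and contact force between each of the arm, the fingers and pan below 0.2 N and value of joint cover between 0.036 and 0.044 m and contact force between the fingers and cover above 1.5 N), for 0.5 s.
At the end, for the whole second after the job is handed in: The large check weight stands upright on the pan, at rest, within 10 mm of its centre, carried by the pan alone and not touched by the robot; the fingers still hold the cover still with its pointer within 4 mm of the mark; every bystander is within 30 mm of its starting place (all of step 2 and velocity of joint cover between -0.01 and 0.01 m/s and distance of each of weight_medium, weight_small, oil_bottle, wrench, screwdriver, stone, bar_stub from where it was at the start of the episode below 0.03 m); the arm keeps its last pose, push and grip.
It fails at once if the weight is dropped or pressed hard onto the pan (over 25 N) (contact force between weight_large and pan above 25 N).
It fails at once if a bystander is moved by more than 30 mm (distance of any of weight_medium, weight_small, oil_bottle, wrench, screwdriver, stone, bar_stub from where it was at the start of the episode above 0.03 m).
It also fails if it takes over 58 s, if anything falls off the work surface, if the arm or the gripper's body presses on something with over 40 N, if the wrist force passes 120 N, or if a joint passes its speed limit or range.

## Working session

There is one attempt and no reset: what is moved stays moved. The work goes in short steps, Python scripts to look and compute and a tool call to move; the robot and the scene stay as the last step left them, time stands still between calls to the robot, and variables do not carry over. Pictures are saved under pics/ and viewed, at most 10 in all, crops included, and the job is handed in when it is done.

Besides the shell and the picture viewer there is one more tool, called after "Request:" in YAML: its name, and indented under it one key for each argument. servo_tool: Moves the arm, as the interface text tells. Its arguments: {"type":"object","properties":{"steps":{"type":"array"},"gripper":{"type":"number"},"force":{"type":"number"}},"required":["steps"]}

```bash
mkdir -p pics; ls; cat > h.py <<'E'
import numpy as np, cv2
from station import telemetry, read_camera, ticket, bot
def cam(n):
    c=read_camera(n); c['R']=cv2.Rodrigues(np.array(c['rvec'],float))[0]; c['t']=np.array(c['tvec'],float).ravel()
    c['K']=np.array(c['intrinsics'],float); c['D']=np.array(c['distortion'],float); return c
def ray(c,uv):
    p=cv2.undistortPoints(np.array(uv,float).reshape(-1,1,2),c['K'],c['D']).reshape(-1,2)
    d=np.c_[p,np.ones(len(p))]; return -c['R'].T@c['t'], d@c['R']
def plane(c,uv,z):
    o,d=ray(c,uv); return o+d*((z-o[2])/d[:,2])[:,None]
def depthpt(c,uv):
    o,d=ray(c,uv); uv=np.array(uv,int).reshape(-1,2)
    return o+d*c['z_map'][uv[:,1],uv[:,0]][:,None]
def proj(c,P): return cv2.projectPoints(np.array(P,float).reshape(-1,1,3),c['R'],c['t'],c['K'],c['D'])[0].reshape(-1,2)
def save(n,im): cv2.imwrite(n,im[...,::-1])
E
python3 - <<'E'
from h import *
for n in('top','scene'):
    c=cam(n); save(f'pics/{n}0.png',c['image']); print(n,ray(c,[[320,200]]),c['K'][0,0])
print(telemetry.sense(),bot.hold_point_z)
E
```

```text
pics
top (array([ 209.45401816,  -17.75187714, 1279.56710873]), array([[ 0.22592658,  0.00470648, -0.9743126 ]])) 380.0774156905373
scene (array([1547.17206617, -574.03196236,  867.03905726]), array([[-0.74729066,  0.37407496, -0.54957722]])) 512.7553023182578
{'t': 0.1, 'qpos': array([-1.02678257,  0.50178729, -0.42680682,  1.55132185,  0.22079675,
        1.13826338, -0.21031422]), 'joint_velocities': array([ 0.00117036, -0.00160106,  0.00027979, -0.00465678, -0.00151004,
        0.00056389, -0.00058704]), 'joint_efforts': array([-1.13901848e-02, -5.67860806e+01, -5.83879352e+00, -2.79909968e+01,
       -6.91368012e-02,  2.41227594e-02,  3.55068005e-05]), 'tcp_pos': array([180.00355907, 623.9432055 , 225.77099099]), 'tool_rot': array([-3.13986585e+00, -8.26677161e-05,  2.86080628e+00]), 'force': array([ 0.249581  , -0.1734442 ,  0.86748441]), 'torque': array([ 0.01421621,  0.08927867, -0.02937818]), 'gripper_force': 0.0, 'width': 91.49118579835817} 18.8
```

View pics/top0.png

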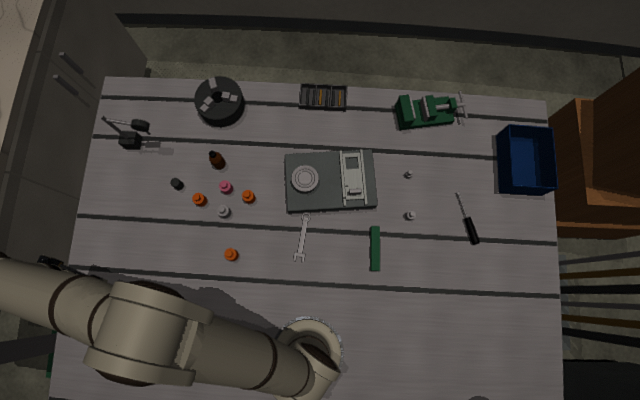

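View pics/scene0.png

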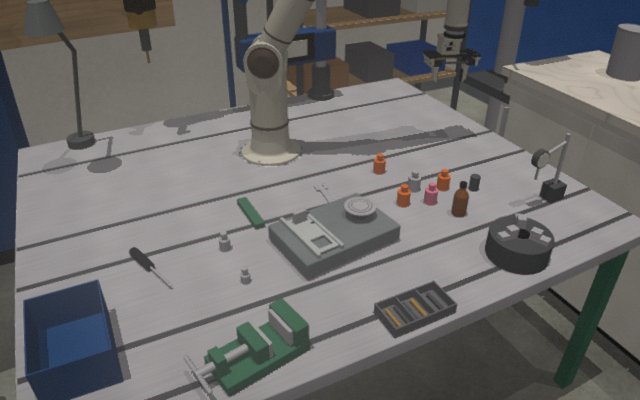

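Top view: the scale is at about (330,180), with its pan at (305,178) and the tab at about (353,190). The steel knobbed candidates are at (223,211), (408,174) and (410,216). The orange ones (199,199), (248,196), (231,254) and the pink one (225,186) are look-alikes. Next I'll measure sizes and take one enlarged crop.

```bash
python3 - <<'E'
from h import *
t=cam('top'); s=cam('scene')
def crop(c,u,v,w,h,k): return cv2.resize(c['image'][v-h//2:v+h//2,u-w//2:u+w//2],None,fx=k,fy=k,interpolation=cv2.INTER_CUBIC)
A=[crop(t,223,211,40,40,5),crop(t,408,174,40,40,5),crop(t,410,216,40,40,5)]
B=[crop(s,415,180,40,40,5),crop(s,245,275,40,40,5),crop(s,224,240,40,40,5)]
C=crop(t,330,180,110,70,7)[:,:770]
save('pics/c1.png',np.vstack([np.hstack(A),np.hstack(B)])); save('pics/c2.png',C)
for u,v in[(223,211),(408,174),(410,216)]:
    uu,vv=np.meshgrid(np.arange(u-14,u+15),np.arange(v-14,v+15)); p=depthpt(t,np.c_[uu.ravel(),vv.ravel()]); m=p[:,2]>12
    q=p[m]; print(u,v,m.sum(),'ext',np.ptp(q,0),'mid',(q.max(0)+q.min(0))/2,'med',np.median(q,0),'maxz',q[:,2].max())
# housing and top things
uu,vv=np.meshgrid(np.arange(275,390),np.arange(140,222)); p=depthpt(t,np.c_[uu.ravel(),vv.ravel()])
for lo,hi in[(45,60),(60,70),(80,92),(94,106)]:
    q=p[(p[:,2]>lo)&(p[:,2]<hi)]; print(lo,hi,len(q),q.mean(0),q.min(0),q.max(0))
q=p[(p[:,2]>45)&(p[:,2]<70)][:,:2]; print(cv2.minAreaRect(q.astype(np.float32)))
E
```

```text
223 211 128 ext [ 250.51751458  346.74017829 1266.45363367] mid [334.71277545 155.61821201 646.3402919 ] med [438.31372616 305.75031716  44.88529864] maxz 1279.5671087334108
408 174 47 ext [ 414.10794659  307.53062969 1265.22520704] mid [ 416.50799146 -171.51719198  646.95450521] med [ 610.13064432 -311.36380064   27.54854339] maxz 1279.5671087334108
410 216 78 ext [ 270.41409752  315.98714564 1264.55420705] mid [ 344.66106692 -175.74544996  647.29000521] med [ 462.59887171 -315.62414372   35.36748617] maxz 1279.5671087334108
45 60 3649 [561.7745073  -36.76614331  53.70602519] [ 451.12241519 -201.71559473   45.06618471] [684.59776526 116.21389267  59.98560546]
60 70 818 [ 575.3385982  -113.74552151   63.79682151] [ 479.44702318 -178.27982872   60.01070913] [673.23308839 103.54764263  69.99679425]
80 92 575 [555.36963351  38.94110272  86.22570705] [ 512.64979236 -139.7655215    80.3484392 ] [602.03171282  87.24703395  91.6787361 ]
94 106 46 [ 522.8100251  -120.09812592   97.08445033] [ 513.24637984 -141.89529793   94.11175741] [571.19540334  45.17077416 100.83433   ]
((567.1793823242188, -41.87776184082031), (201.3092041015625, 300.90191650390625), 7.024918079376221)
```

View pics/c1.png

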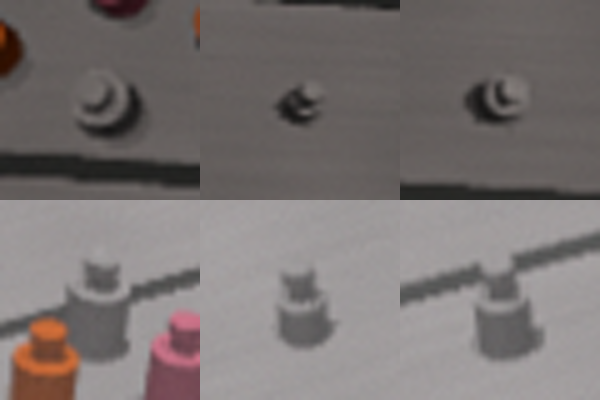

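View pics/c2.png

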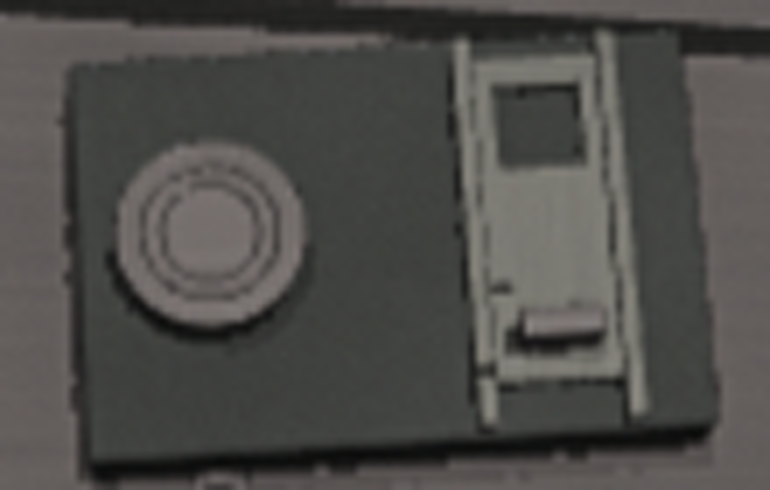

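The enlarged crop shows that the left steel weight, at top-view (223,211), has the widest body (about 12 px). The other two steel weights are clearly smaller, so this one is weight_large. The crop of the scale shows the pan, the pointer, the ridge and the tab, with the cover home. Next come the precise positions.

```bash
python3 - <<'E'
from h import *
t=cam('top'); s=cam('scene')
def region(c,u,v,w,lo,hi):
    uu,vv=np.meshgrid(np.arange(u-w,u+w+1),np.arange(v-w,v+w+1)); uv=np.c_[uu.ravel(),vv.ravel()]
    z=c['z_map'][uv[:,1],uv[:,0]]; p=depthpt(c,uv); m=(z>0)&(p[:,2]>lo)&(p[:,2]<hi); return uv[m],p[m]
def rep(n,uv,p,z):
    q=plane(c,uv,z)[:,:2].astype(np.float32); print(n,len(uv),'cent',q.mean(0),'circ',cv2.minEnclosingCircle(q),'rect',cv2.minAreaRect(q),'z',np.median(p[:,2]))
c=t
rep('w knob',*region(t,223,211,9,57,75),66)
rep('w shoulder',*region(t,223,211,9,40,52),46)
rep('w all',*region(t,223,211,9,20,75),46)
rep('pan',*region(t,305,178,17,78,95),87)
rep('tab',*region(t,353,190,10,88,106),99)
c=s
rep('S knob',*region(s,415,177,12,55,75),66)
rep('S pan',*region(s,361,207,22,78,95),87)
rep('S tab',*region(s,318,237,22,90,106),99)
# housing with only clean depth
uv,p=region(t,330,180,60,45,62); q=p[:,:2].astype(np.float32); print(cv2.minAreaRect(q))
# brightness-based pan
im=cv2.cvtColor(t['image'],cv2.COLOR_RGB2GRAY); print(im[178,280:330]); print(im[160:200,305])
for nm,(u,v) in dict(med=(410,216),bot=(216,158),pink=(225,186),o1=(248,196),o2=(231,254),o3=(199,199)).items(): print(nm,plane(t,[[u,v]],40)[0])
E
```

```text
w knob 33 cent [440.86493 309.86694] circ ((441.2684326171875, 310.11981201171875), 10.746687889099121) rect ((441.2497253417969, 310.1353454589844), (19.333965301513672, 18.387413024902344), 50.27988815307617) z 64.32149099348635
w shoulder 63 cent [439.54156 308.0848 ] circ ((440.9467468261719, 310.7509460449219), 18.784217834472656) rect ((441.9554748535156, 311.5458984375), (33.97666931152344, 34.1025276184082), 3.498142957687378) z 44.82069989592151
w all 120 cent [439.23935 307.68707] circ ((438.7680358886719, 308.097900390625), 22.186922073364258) rect ((439.682861328125, 307.3232421875), (44.11854934692383, 34.933799743652344), 49.743011474609375) z 45.442301207539
pan 572 cent [556.1528   42.56733] circ ((556.5889282226562, 42.853084564208984), 44.669315338134766) rect ((556.8460083007812, 42.75975036621094), (87.80582427978516, 86.78263854980469), 47.84286880493164) z 86.1215776924198
tab 58 cent [ 519.9321  -122.03957] circ ((519.56103515625, -122.41200256347656), 20.519746780395508) rect ((519.558349609375, -122.41217803955078), (13.239908218383789, 38.84675598144531), 3.
[... 754 characters left out ...]
31), (201.59982299804688, 300.7259521484375), 6.952663421630859)
[ 94  93  93  95  53  37  55  67  66  64  64  69 107 106 105  86 111  98
  86 112 113 112 112 112 113 112 113 113 113 113 112  92  91 109  73 109
 110 111  86  64  63  64  64  65  64  66  64  63  64  64]
[ 64  65  64  64  69  89 107 101  87  95  96  84 113 114 114 113 111 113
 112 112 113 114 115 108  91  94  98  84 113 116 109  69  23  31  57  65
  63  62  63  64]
med [ 460.381267  -314.4112795   40.       ]
bot [624.05337805 355.29306094  40.        ]
pink [526.27069283 312.53831229  40.        ]
o1 [496.17527489 230.76769365  40.        ]
o2 [298.91021038 267.66437883  40.        ]
o3 [475.96935709 395.98057449  40.        ]
```

Request:
servo_tool:
  steps:
    - {"x": 0.032,"y": -0.039,"rz": 0.049}
    - {"x": 0.033,"y": -0.039,"rz": 0.049}
    - {"x": 0.033,"y": -0.039,"rz": 0.049}
    - {"x": 0.033,"y": -0.039,"rz": 0.049}
    - {"x": 0.033,"y": -0.039,"rz": 0.049}
    - {"x": 0.033,"y": -0.04,"rz": 0.049}
    - {"x": 0.032,"y": -0.04,"rz": 0.049}
    - {"x": 0.032,"y": -0.039,"rz": 0.049}
    - {"z": -0.05}
    - {"z": -0.05}
    - {}
    - {}
  gripper: -0.4
  force: 25

```text
$.steps[0]: bad value
```

Request:
servo_tool:
  steps:
    - {"x": 0.032,"y": -0.039,"z": 0,"rx": 0,"ry": 0,"rz": 0.049}
    - {"x": 0.033,"y": -0.039,"z": 0,"rx": 0,"ry": 0,"rz": 0.049}
    - {"x": 0.033,"y": -0.039,"z": 0,"rx": 0,"ry": 0,"rz": 0.049}
    - {"x": 0.033,"y": -0.039,"z": 0,"rx": 0,"ry": 0,"rz": 0.049}
    - {"x": 0.033,"y": -0.039,"z": 0,"rx": 0,"ry": 0,"rz": 0.049}
    - {"x": 0.033,"y": -0.04,"z": 0,"rx": 0,"ry": 0,"rz": 0.049}
    - {"x": 0.032,"y": -0.04,"z": 0,"rx": 0,"ry": 0,"rz": 0.049}
    - {"x": 0.032,"y": -0.039,"z": 0,"rx": 0,"ry": 0,"rz": 0.049}
    - {"x": 0,"y": 0,"z": -0.05,"rx": 0,"ry": 0,"rz": 0}
    - {"x": 0,"y": 0,"z": -0.05,"rx": 0,"ry": 0,"rz": 0}
    - {"x": 0,"y": 0,"z": 0,"rx": 0,"ry": 0,"rz": 0}
    - {"x": 0,"y": 0,"z": 0,"rx": 0,"ry": 0,"rz": 0}
  gripper: -0.4
  force: 25

```text
t: 1.8
tcp_pos: [441.7, 311.6, 128.2]
tool_rot: [3.141, 0.001, -3.03]
force: [-0.4, 0.4, -0.1]
width: 64.5
gripper_force: 0.0
```

Request:
servo_tool:
  steps:
    - {"x": -0.001,"y": -0.001,"z": -0.03,"rx": 0,"ry": 0,"rz": 0}
    - {"x": 0,"y": 0,"z": -0.03,"rx": 0,"ry": 0,"rz": 0}
    - {"x": 0,"y": 0,"z": -0.03,"rx": 0,"ry": 0,"rz": 0}
    - {"x": 0,"y": 0,"z": -0.015,"rx": 0,"ry": 0,"rz": 0}
    - {"x": 0,"y": 0,"z": 0,"rx": 0,"ry": 0,"rz": 0}
    - {"x": 0,"y": 0,"z": 0,"rx": 0,"ry": 0,"rz": 0}

```text
t: 2.55
tcp_pos: [441.2, 310.5, 23.3]
tool_rot: [3.14, 0.002, -3.03]
force: [-0.2, -1.0, 0.4]
width: 64.6
gripper_force: 0.0
```

Request:
servo_tool:
  steps:
    - {"x": 0,"y": 0,"z": 0,"rx": 0,"ry": 0,"rz": 0}
    - {"x": 0,"y": 0,"z": 0,"rx": 0,"ry": 0,"rz": 0}
    - {"x": 0,"y": 0,"z": 0,"rx": 0,"ry": 0,"rz": 0}
    - {"x": 0,"y": 0,"z": 0,"rx": 0,"ry": 0,"rz": 0}
    - {"x": 0,"y": 0,"z": 0,"rx": 0,"ry": 0,"rz": 0}
    - {"x": 0,"y": 0,"z": 0,"rx": 0,"ry": 0,"rz": 0}
    - {"x": 0,"y": 0,"z": 0,"rx": 0,"ry": 0,"rz": 0}
    - {"x": 0,"y": 0,"z": 0,"rx": 0,"ry": 0,"rz": 0}
  gripper: 1
  force: 30

```text
t: 3.55
tcp_pos: [440.4, 310.3, 22.2]
tool_rot: [3.141, 0.001, -3.03]
force: [-0.1, 1.7, 6.0]
width: 38.6
gripper_force: 30.0
```

Request:
servo_tool:
  steps:
    - {"x": 0,"y": 0,"z": 0.01,"rx": 0,"ry": 0,"rz": 0}
    - {"x": 0,"y": 0,"z": 0.025,"rx": 0,"ry": 0,"rz": 0}
    - {"x": 0,"y": 0,"z": 0.035,"rx": 0,"ry": 0,"rz": 0}
    - {"x": 0,"y": 0,"z": 0.035,"rx": 0,"ry": 0,"rz": 0}
    - {"x": 0,"y": 0,"z": 0.025,"rx": 0,"ry": 0,"rz": 0}
    - {"x": 0,"y": 0,"z": 0,"rx": 0,"ry": 0,"rz": 0}

```text
t: 4.3
tcp_pos: [440.9, 309.5, 153.0]
tool_rot: [3.141, 0.002, -3.031]
force: [0.7, 0.5, -5.0]
width: 38.0
gripper_force: 30.0
```

Request:
servo_tool:
  steps:
    - {"x": 0.006,"y": -0.013,"z": 0,"rx": 0,"ry": 0,"rz": 0}
    - {"x": 0.012,"y": -0.028,"z": 0,"rx": 0,"ry": 0,"rz": 0}
    - {"x": 0.015,"y": -0.035,"z": 0,"rx": 0,"ry": 0,"rz": 0}
    - {"x": 0.015,"y": -0.035,"z": 0,"rx": 0,"ry": 0,"rz": 0}
    - {"x": 0.015,"y": -0.035,"z": 0,"rx": 0,"ry": 0,"rz": 0}
    - {"x": 0.015,"y": -0.035,"z": 0,"rx": 0,"ry": 0,"rz": 0}
    - {"x": 0.015,"y": -0.035,"z": 0,"rx": 0,"ry": 0,"rz": 0}
    - {"x": 0.015,"y": -0.03,"z": 0,"rx": 0,"ry": 0,"rz": 0}
    - {"x": 0.008,"y": -0.021,"z": 0,"rx": 0,"ry": 0,"rz": 0}
    - {"x": 0,"y": 0,"z": 0,"rx": 0,"ry": 0,"rz": 0}
    - {"x": 0,"y": 0,"z": 0,"rx": 0,"ry": 0,"rz": 0}
    - {"x": 0,"y": 0,"z": 0,"rx": 0,"ry": 0,"rz": 0}

```text
t: 5.8
tcp_pos: [555.2, 43.6, 151.1]
tool_rot: [3.141, -0.001, -3.029]
force: [0.1, 0.3, -5.2]
width: 38.4
gripper_force: 30.0
```

```bash
python3 - <<'E'
from h import *
s=cam('scene'); t=cam('top'); x=telemetry.sense(); print(x['tcp_pos'],x['width'],x['force'])
u,v=proj(s,[x['tcp_pos']])[0]; print(u,v)
u,v=int(u),int(v)
im=s['image'][v-50:v+70,u-80:u+80]; save('pics/c3.png',cv2.resize(im,None,fx=5,fy=5,interpolation=cv2.INTER_CUBIC)); print('origin',u-80,v-50)
E
```

```text
[555.6674129   43.54170303 151.52730981] 38.86115033526047 [ 0.42798865  0.67410391 -3.93002939]
360.715421662588 184.64902652839743
origin 280 134
```

View pics/c3.png

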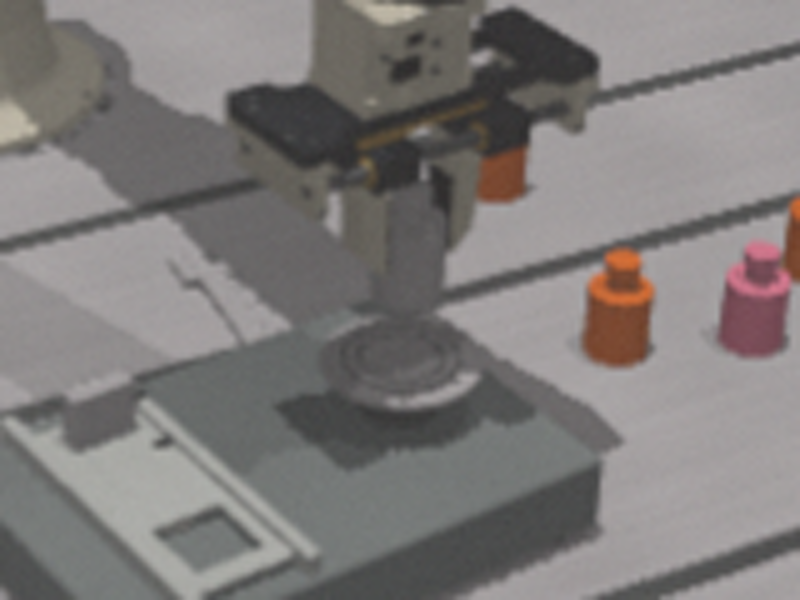

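Request:
servo_tool:
  steps:
    - {"x": 0.001,"y": -0.001,"z": -0.01,"rx": 0,"ry": 0,"rz": 0}
    - {"x": 0,"y": 0,"z": -0.013,"rx": 0,"ry": 0,"rz": 0}
    - {"x": 0,"y": 0,"z": -0.01,"rx": 0,"ry": 0,"rz": 0}
    - {"x": 0,"y": 0,"z": -0.005,"rx": 0,"ry": 0,"rz": 0}
    - {"x": 0,"y": 0,"z": 0,"rx": 0,"ry": 0,"rz": 0}
    - {"x": 0,"y": 0,"z": 0,"rx": 0,"ry": 0,"rz": 0}
    - {"x": 0,"y": 0,"z": 0,"rx": 0,"ry": 0,"rz": 0}

```text
t: 6.78
tcp_pos: [557.5, 41.6, 114.2]
tool_rot: [-3.142, 0.001, -3.03]
force: [0.8, -0.2, -4.3]
width: 38.4
gripper_force: 30.0
```

```bash
python3 - <<'E'
from h import *
s=cam('scene'); x=telemetry.sense(); p=x['tcp_pos']; print(p,x['force'])
uv=proj(s,[[p[0],p[1],p[2]-22],[557,42.7,87]]); print(uv)
u,v=uv[1].astype(int)
save('pics/c4.png',cv2.resize(s['image'][v-40:v+20,u-40:u+40],None,fx=8,fy=8,interpolation=cv2.INTER_CUBIC)); print('origin',u-40,v-40)
# edges of weight bottom rim expected
for cx,cy,r,z,n in[(p[0],p[1],20,p[2]-22,'rim'),(557,42.7,45,87,'pan')]:
    a=np.linspace(0,6.28,60); q=proj(s,np.c_[cx+r*np.cos(a),cy+r*np.sin(a),0*a+z]); print(n,(q.min(0)-[u-40,v-40])*8,(q.max(0)-[u-40,v-40])*8)
E
```

```text
[557.42198781  41.58065877 114.16105452] [-0.43434303 -1.66664898 -3.2384366 ]
[[359.43311822 203.67514038]
 [359.62626557 205.06863799]]
origin 319 165
rim [264.80491926 277.17510894] [382.19122473 342.40266831]
pan [193.37807335 248.98618828] [456.80655395 396.05569048]
```

View pics/c4.png

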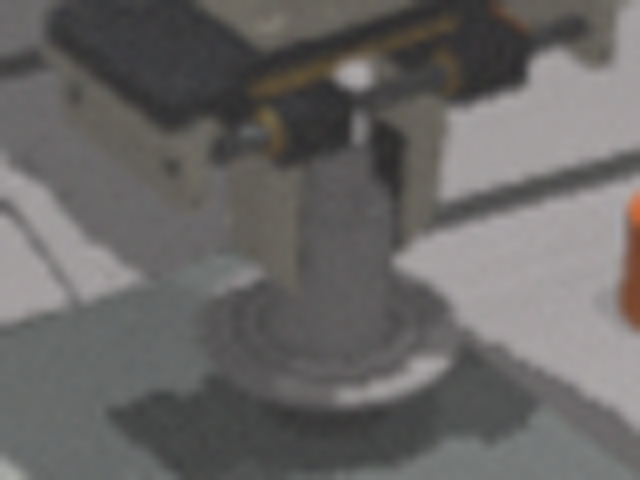

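The weight hangs upright a few mm above the pan. Its bottom rim (crop x 275–392, bottom at 345) is concentric with the pan (205–457) to within 1–2 mm, so I'll lower it gently.

Request:
servo_tool:
  steps:
    - {"x": 0,"y": 0,"z": -0.0015,"rx": 0,"ry": 0,"rz": 0}
    - {"x": 0,"y": 0,"z": -0.0015,"rx": 0,"ry": 0,"rz": 0}
    - {"x": 0,"y": 0,"z": -0.0015,"rx": 0,"ry": 0,"rz": 0}
    - {"x": 0,"y": 0,"z": -0.0015,"rx": 0,"ry": 0,"rz": 0}
    - {"x": 0,"y": 0,"z": -0.001,"rx": 0,"ry": 0,"rz": 0}
    - {"x": 0,"y": 0,"z": -0.001,"rx": 0,"ry": 0,"rz": 0}
    - {"x": 0,"y": 0,"z": -0.001,"rx": 0,"ry": 0,"rz": 0}
    - {"x": 0,"y": 0,"z": -0.001,"rx": 0,"ry": 0,"rz": 0}
    - {"x": 0,"y": 0,"z": -0.001,"rx": 0,"ry": 0,"rz": 0}
    - {"x": 0,"y": 0,"z": 0,"rx": 0,"ry": 0,"rz": 0}
    - {"x": 0,"y": 0,"z": 0,"rx": 0,"ry": 0,"rz": 0}
    - {"x": 0,"y": 0,"z": 0,"rx": 0,"ry": 0,"rz": 0}

```text
t: 8.32
tcp_pos: [557.1, 41.5, 102.8]
tool_rot: [-3.142, -0.0, -3.03]
force: [-1.7, -0.9, 0.1]
width: 38.5
gripper_force: 30.0
```

Request:
servo_tool:
  steps:
    - {"x": 0,"y": 0,"z": 0,"rx": 0,"ry": 0,"rz": 0}
    - {"x": 0,"y": 0,"z": 0,"rx": 0,"ry": 0,"rz": 0}
    - {"x": 0,"y": 0,"z": 0,"rx": 0,"ry": 0,"rz": 0}
    - {"x": 0,"y": 0,"z": 0,"rx": 0,"ry": 0,"rz": 0}
    - {"x": 0,"y": 0,"z": 0,"rx": 0,"ry": 0,"rz": 0}
    - {"x": 0,"y": 0,"z": 0,"rx": 0,"ry": 0,"rz": 0}
    - {"x": 0,"y": 0,"z": 0,"rx": 0,"ry": 0,"rz": 0}
    - {"x": 0,"y": 0,"z": 0,"rx": 0,"ry": 0,"rz": 0}
  gripper: -0.6

```text
t: 9.32
tcp_pos: [557.1, 41.6, 102.7]
tool_rot: [3.142, -0.0, -3.03]
force: [0.8, -0.5, -0.2]
width: 73.3
gripper_force: 0.0
```

Request:
servo_tool:
  steps:
    - {"x": 0,"y": 0,"z": 0.01,"rx": 0,"ry": 0,"rz": 0}
    - {"x": 0,"y": 0,"z": 0.02,"rx": 0,"ry": 0,"rz": 0}
    - {"x": 0,"y": 0,"z": 0.03,"rx": 0,"ry": 0,"rz": 0}
    - {"x": 0,"y": 0,"z": 0.03,"rx": 0,"ry": 0,"rz": 0}
    - {"x": 0,"y": 0,"z": 0.01,"rx": 0,"ry": 0,"rz": 0}
    - {"x": 0,"y": 0,"z": 0,"rx": 0,"ry": 0,"rz": 0}
    - {"x": 0,"y": 0,"z": 0,"rx": 0,"ry": 0,"rz": 0}

```text
t: 10.2
tcp_pos: [556.2, 41.4, 201.5]
tool_rot: [3.142, -0.002, -3.03]
force: [-0.5, -0.2, 0.1]
width: 73.3
gripper_force: 0.0
```

```bash
python3 - <<'E'
from h import *
s=cam('scene'); x=telemetry.sense(); print(x['tcp_pos'],x['qpos'])
u,v=330,205
save('pics/c5.png',cv2.resize(s['image'][v-50:v+50,u-75:u+75],None,fx=5,fy=5,interpolation=cv2.INTER_CUBIC))
E
```

```text
[556.17121762  41.41120448 201.3788543 ] [ 0.10664071  0.34723645 -0.28141387  1.81364383  0.1123401   0.99864242
  1.46200334]
```

View pics/c5.png

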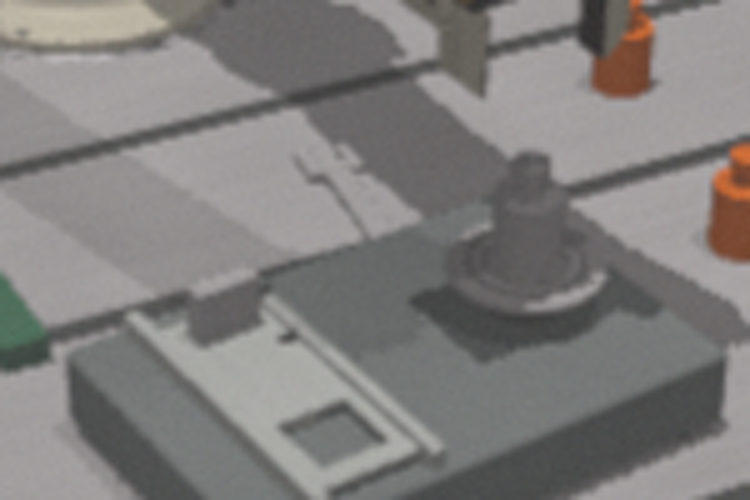

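The weight stands upright and centred on the pan, and the cover is still home. Next is the tab.

Request:
servo_tool:
  steps:
    - {"x": -0.003,"y": -0.012,"z": 0,"rx": 0,"ry": 0,"rz": -0.173}
    - {"x": -0.004,"y": -0.018,"z": 0,"rx": 0,"ry": 0,"rz": -0.174}
    - {"x": -0.004,"y": -0.02,"z": 0,"rx": 0,"ry": 0,"rz": -0.173}
    - {"x": -0.004,"y": -0.02,"z": 0,"rx": 0,"ry": 0,"rz": -0.174}
    - {"x": -0.004,"y": -0.02,"z": 0,"rx": 0,"ry": 0,"rz": -0.173}
    - {"x": -0.004,"y": -0.02,"z": 0,"rx": 0,"ry": 0,"rz": -0.174}
    - {"x": -0.004,"y": -0.02,"z": 0,"rx": 0,"ry": 0,"rz": -0.173}
    - {"x": -0.004,"y": -0.02,"z": 0,"rx": 0,"ry": 0,"rz": -0.174}
    - {"x": -0.004,"y": -0.014,"z": 0,"rx": 0,"ry": 0,"rz": -0.173}
    - {"x": 0,"y": 0,"z": 0,"rx": 0,"ry": 0,"rz": 0}
    - {"x": 0,"y": 0,"z": 0,"rx": 0,"ry": 0,"rz": 0}
    - {"x": 0,"y": 0,"z": 0,"rx": 0,"ry": 0,"rz": 0}

```text
t: 11.75
tcp_pos: [522.2, -121.4, 202.5]
tool_rot: [-3.141, -0.001, 1.695]
force: [-0.0, 0.2, -0.5]
width: 73.8
gripper_force: 0.0
```

Request:
servo_tool:
  steps:
    - {"x": -0.001,"y": -0.001,"z": -0.02,"rx": 0,"ry": 0,"rz": 0}
    - {"x": 0,"y": 0,"z": -0.035,"rx": 0,"ry": 0,"rz": 0}
    - {"x": 0,"y": 0,"z": -0.035,"rx": 0,"ry": 0,"rz": 0}
    - {"x": 0,"y": 0,"z": -0.025,"rx": 0,"ry": 0,"rz": 0}
    - {"x": 0,"y": 0,"z": -0.013,"rx": 0,"ry": 0,"rz": 0}
    - {"x": 0,"y": 0,"z": 0,"rx": 0,"ry": 0,"rz": 0}
    - {"x": 0,"y": 0,"z": 0,"rx": 0,"ry": 0,"rz": 0}
    - {"x": 0,"y": 0,"z": 0,"rx": 0,"ry": 0,"rz": 0}

```text
t: 12.75
tcp_pos: [522.1, -123.6, 75.9]
tool_rot: [3.139, 0.001, 1.692]
force: [-0.5, 0.1, -0.2]
width: 73.7
gripper_force: 0.0
```

Request:
servo_tool:
  steps:
    - {"x": 0,"y": 0,"z": 0,"rx": 0,"ry": 0,"rz": 0}
    - {"x": 0,"y": 0,"z": 0,"rx": 0,"ry": 0,"rz": 0}
    - {"x": 0,"y": 0,"z": 0,"rx": 0,"ry": 0,"rz": 0}
    - {"x": 0,"y": 0,"z": 0,"rx": 0,"ry": 0,"rz": 0}
    - {"x": 0,"y": 0,"z": 0,"rx": 0,"ry": 0,"rz": 0}
    - {"x": 0,"y": 0,"z": 0,"rx": 0,"ry": 0,"rz": 0}
    - {"x": 0,"y": 0,"z": 0,"rx": 0,"ry": 0,"rz": 0}
    - {"x": 0,"y": 0,"z": 0,"rx": 0,"ry": 0,"rz": 0}
    - {"x": 0,"y": 0,"z": 0,"rx": 0,"ry": 0,"rz": 0}
    - {"x": 0,"y": 0,"z": 0,"rx": 0,"ry": 0,"rz": 0}
  gripper: 1
  force: 40

```text
t: 14.0
tcp_pos: [521.5, -123.4, 74.7]
tool_rot: [3.141, 0.0, 1.692]
force: [2.8, -0.5, -3.2]
width: 13.9
gripper_force: 40.0
```

```bash
cat > m.py <<'E'
from h import *
s=cam('scene'); t=cam('top'); x=telemetry.sense(); print(x['tcp_pos'],x['width'],x['force'])
C=np.array([567.5,-41.9]); a=np.deg2rad(6.95); R=np.array([[np.cos(a),-np.sin(a)],[np.sin(a),np.cos(a)]])
def loc(p): return (p[:,:2]-C)@R
p=x['tcp_pos'].reshape(1,3); print('tcp in scale',loc(p))
# window: dark/bright pixels; plate top z=64: print grey along the plate centre line and along the pointer line
for c in (s,):
    g=cv2.cvtColor(c['image'],cv2.COLOR_RGB2GRAY)
    for y in(-44,-47):
        L=np.arange(-100,5,3); P=np.c_[L,0*L+y]@R.T+C; uv=proj(c,np.c_[P,0*L+65.0]).astype(np.float32)
        print(y,[(int(l),int(b)) for l,b in zip(L,cv2.remap(g,uv[:,0],uv[:,1],cv2.INTER_LINEAR).ravel())])
    L=np.arange(-60,100,4); P=np.c_[L,0*L-75]@R.T+C; uv=proj(c,np.c_[P,0*L+64.0]).astype(np.float32)
    print('win',[(int(l),int(b)) for l,b in zip(L,cv2.remap(g,uv[:,0],uv[:,1],cv2.INTER_LINEAR).ravel())])
E
python3 m.py
```

```text
[ 521.29023493 -123.42581437   74.73052643] 13.600507496788518 [ 2.87535816 -0.58306639 -2.78916742]
tcp in scale [[-55.73510078 -75.33524631]]
-44 [(-100, 96), (-97, 95), (-94, 97), (-91, 98), (-88, 101), (-85, 102), (-82, 103), (-79, 103), (-76, 100), (-73, 98), (-70, 98), (-67, 97), (-64, 97), (-61, 97), (-58, 98), (-55, 97), (-52, 101), (-49, 100), (-46, 98), (-43, 98), (-40, 96), (-37, 89), (-34, 79), (-31, 86), (-28, 93), (-25, 96), (-22, 98), (-19, 110), (-16, 126), (-13, 138), (-10, 136), (-7, 139), (-4, 140), (-1, 135), (2, 139)]
-47 [(-100, 95), (-97, 97), (-94, 97), (-91, 98), (-88, 98), (-85, 98), (-82, 99), (-79, 101), (-76, 102), (-73, 101), (-70, 99), (-67, 99), (-64, 98), (-61, 98), (-58, 96), (-55, 97), (-52, 101), (-49, 102), (-46, 100), (-43, 98), (-40, 98), (-37, 87), (-34, 76), (-31, 73), (-28, 86), (-25, 100), (-22, 102), (-19, 110), (-16, 131), (-13, 148), (-10, 154), (-7, 152), (-4, 154), (-1, 155), (2, 154)]
win [(-60, 91), (-56, 93), (-52, 90), (-48, 90), (-44, 91), (-40, 91), (-36, 91), (-32, 98), (-28, 107), (-24, 109), (-20, 113), (-16, 130), (-12, 124), (-8, 107), (-4, 109), (0, 121), (4, 121), (8, 102), (12, 92), (16, 93), (20, 100), (24, 108), (28, 106), (32, 100), (36, 89), (40, 80), (44, 81), (48, 96), (52, 113), (56, 117), (60, 118), (64, 116), (68, 130), (72, 156), (76, 168), (80, 164), (84, 139), (88, 90), (92, 90), (96, 108)]
```

Grip on the tab confirmed: opening 13.9 mm, TCP at scale (-55.7, -75.3). Pulling 40 mm along the scale's -x.

Request:
servo_tool:
  steps:
    - {"x": -0.003,"y": -0.0004,"z": 0,"rx": 0,"ry": 0,"rz": 0}
    - {"x": -0.005,"y": -0.0006,"z": 0,"rx": 0,"ry": 0,"rz": 0}
    - {"x": -0.005,"y": -0.0006,"z": 0,"rx": 0,"ry": 0,"rz": 0}
    - {"x": -0.005,"y": -0.0006,"z": 0,"rx": 0,"ry": 0,"rz": 0}
    - {"x": -0.005,"y": -0.0006,"z": 0,"rx": 0,"ry": 0,"rz": 0}
    - {"x": -0.005,"y": -0.0006,"z": 0,"rx": 0,"ry": 0,"rz": 0}
    - {"x": -0.005,"y": -0.0006,"z": 0,"rx": 0,"ry": 0,"rz": 0}
    - {"x": -0.004,"y": -0.0005,"z": 0,"rx": 0,"ry": 0,"rz": 0}
    - {"x": -0.003,"y": -0.0003,"z": 0,"rx": 0,"ry": 0,"rz": 0}
    - {"x": 0,"y": 0,"z": 0,"rx": 0,"ry": 0,"rz": 0}
    - {"x": 0,"y": 0,"z": 0,"rx": 0,"ry": 0,"rz": 0}
    - {"x": 0,"y": 0,"z": 0,"rx": 0,"ry": 0,"rz": 0}

```text
t: 15.6
tcp_pos: [481.9, -128.3, 74.8]
tool_rot: [3.14, 0.0, 1.692]
force: [7.7, 0.1, -8.8]
width: 13.6
gripper_force: 40.0
```

```bash
python3 m.py; python3 - <<'E'
from h import *
s=cam('scene'); u,v=325,218
save('pics/c6.png',cv2.resize(s['image'][v-45:v+45,u-65:u+65],None,fx=6,fy=6,interpolation=cv2.INTER_CUBIC))
C=np.array([567.5,-41.9]); a=np.deg2rad(6.95); R=np.array([[np.cos(a),-np.sin(a)],[np.sin(a),np.cos(a)]])
P=np.array([[-70,-44],[-30,-44],[-70,-48],[-95,-75]])@R.T+C; print((proj(s,np.c_[P,[66,66,66,99]])-[u-65,v-45])*6)
E
```

```text
[ 481.90311419 -128.26566173   74.76227414] 13.891205511589288 [ 8.12311173  0.59708314 -8.0617955 ]
tcp in scale [[-95.41844659 -75.3735659 ]]
-44 [(-100, 103), (-97, 101), (-94, 100), (-91, 99), (-88, 98), (-85, 98), (-82, 99), (-79, 94), (-76, 86), (-73, 75), (-70, 77), (-67, 90), (-64, 98), (-61, 100), (-58, 114), (-55, 127), (-52, 140), (-49, 136), (-46, 139), (-43, 137), (-40, 136), (-37, 133), (-34, 121), (-31, 107), (-28, 100), (-25, 98), (-22, 99), (-19, 102), (-16, 100), (-13, 99), (-10, 98), (-7, 100), (-4, 106), (-1, 118), (2, 136)]
-47 [(-100, 101), (-97, 103), (-94, 101), (-91, 101), (-88, 100), (-85, 100), (-82, 98), (-79, 94), (-76, 82), (-73, 74), (-70, 77), (-67, 89), (-64, 103), (-61, 110), (-58, 123), (-55, 139), (-52, 154), (-49, 156), (-46, 155), (-43, 153), (-40, 153), (-37, 151), (-34, 147), (-31, 128), (-28, 112), (-25, 104), (-22, 104), (-19, 108), (-16, 108), (-13, 105), (-10, 103), (-7, 104), (-4, 109), (-1, 126), (2, 144)]
win [(-60, 110), (-56, 111), (-52, 117), (-48, 110), (-44, 106), (-40, 108), (-36, 110), (-32, 112), (-28, 100), (-24, 95), (-20, 101), (-16, 109), (-12, 105), (-8, 89), (-4, 79), (0, 87), (4, 116), (8, 171), (12, 184), (16, 153), (20, 144), (24, 193), (28, 181), (32, 169), (36, 167), (40, 166), (44, 143), (48, 96), (52, 85), (56, 104), (60, 117), (64, 118), (68, 115), (72, 117), (76, 117), (80, 116), (84, 114), (88, 116), (92, 116), (96, 118)]
[[276.0800097  246.10071224]
 [323.85633412 289.06747611]
 [268.61622304 248.86569629]
 [187.22781645 180.89804054]]
```

View pics/c6.png

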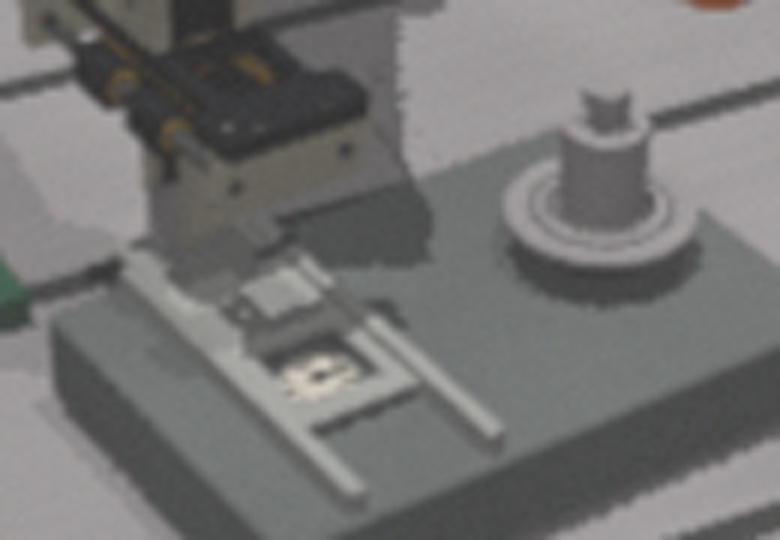

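The window now shows the white dial and the pointer sits at the mark. TCP moved 39.7 mm and the pull is about 8 N, as expected for 40 mm. I'll hold for a second and hand in.

Request:
servo_tool:
  steps:
    - {"x": 0,"y": 0,"z": 0,"rx": 0,"ry": 0,"rz": 0}
    - {"x": 0,"y": 0,"z": 0,"rx": 0,"ry": 0,"rz": 0}
    - {"x": 0,"y": 0,"z": 0,"rx": 0,"ry": 0,"rz": 0}
    - {"x": 0,"y": 0,"z": 0,"rx": 0,"ry": 0,"rz": 0}
    - {"x": 0,"y": 0,"z": 0,"rx": 0,"ry": 0,"rz": 0}
    - {"x": 0,"y": 0,"z": 0,"rx": 0,"ry": 0,"rz": 0}
    - {"x": 0,"y": 0,"z": 0,"rx": 0,"ry": 0,"rz": 0}
    - {"x": 0,"y": 0,"z": 0,"rx": 0,"ry": 0,"rz": 0}

```text
t: 16.75
tcp_pos: [481.9, -128.3, 74.8]
tool_rot: [3.14, 0.0, 1.692]
force: [7.1, 0.2, -9.1]
width: 13.8
gripper_force: 40.0
```

```bash
python3 -c "
from station import *
x=telemetry.sense();print(x['tcp_pos'],x['force'],x['gripper_force']);print(ticket.finish_job())"
```

```text
[ 481.88077841 -128.27038705   74.75442014] [ 7.13805351  0.15912437 -9.10775909] 39.997732043266296
the job is handed in; nothing more can be done
None
```

I handed the job in at about 17 s with the large weight released upright and centred on the pan and the gripper still holding the cover at the index mark; no verdict came back.

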